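# Unbolt the disc chest and park the bolt

### The job

Unlock the hatch of the green steel disc chest: lift the red-barred handle of its barrel bolt clear of the locking notch, slide the bolt out of the brass keeper, and lay the handle fully down in the notch of the brass parking catch so that the bolt stays drawn. The catch was set by hand, so feel for its notch. Leave the grinding disc, the grinder and the hammer where they lie.

Things in the scene. Friction and masses are not known exactly. Their poses are not given: they have to be found in the camera images.
- chest: Green steel chest with grey hatch, fixed to the bench, 200 (x) x 380 (y) x 73 mm high; origin under its centre, x to its back (about away from the robot), y along the bolt (about the robot's left), z up.
- bolt_line (a point): Point on the bolt rod's centre line, fixed to the chest, level with the middle of the locking notch; 28 mm above the chest's top, 101 mm above the bench. Axes as the chest's; the bolt is drawn towards +y. The chest's front edge is 56 mm in front (-x) of this line. Steel straps over the rod at y -47 to -19 mm and 110 to 130 mm rise 15 mm above the line.
- keeper (a point): Middle of the brass keeper, 24 mm long and 34 mm wide, that the rod's tip is shot into; fixed to the chest.
- lock_notch (a point): Top middle of the locking notch, fixed to the chest: a 20 mm gap along y between two upright dark steel plates, 6 mm thick, 30 to 36 mm in front of the rod's line and rising 23 mm above it. The plate on the +y side is also a ledge, 34 mm long.
- park_zone (a point): Middle of where the parking notch may be; fixed to the chest. The brass catch, a plate 38 to 44 mm in front of the rod's line rising 31 mm above it, has a 20 mm wide notch whose middle is anywhere within 12 mm of this point along y (not measured). The plate runs on as a ledge 32 mm before and 36 mm after its notch, so the handle can lie down only in one of the two notches.
- grip_bar (a point): Centre of the red grip bar at the end of the bolt's handle. The handle is a T: a 12 mm thick steel neck stands out from the rod and carries the bar, 14 mm thick and 64 mm long, parallel to the rod, its centre 78 mm from the rod's centre line. At the start it points to the front (-x) and the bar overhangs the chest's front edge, free underneath.
- bolt (a joint): Travel of the bolt, m: about 0 locked (3 mm of play), grows as it is drawn along +y, ends at 0.095. The handle moves with it: its neck is at bolt_line's y = this value. The rod's tip is clear of the keeper from about 0.02. Sliding takes 2 to 4 N; it stays where it is left.
- handle (a joint): Turn of the handle about the rod, rad: 0 = fully down, pointing to the front and 0.26 above level; grows as it is lifted. It clears the plates, or rests on the ledge, at 0.55; 1.31 = upright; 1.66 = stop, leaning back. Its weight (0.12 kg) tips it to the side it leans: back, it stays; forward, onto the ledge or into a notch. A push along the rod holds it up by friction: over a notch it drops only once let go.
- disc_mid (a point): Centre of a loose red-brown grinding disc, 110 mm across and 9 mm thick, lying on the chest's top behind the bolt; leave it.
- grinder_mid (a point): Middle of a loose blue angle grinder, about 320 mm long, 116 mm wide at its disc and 70 mm high, lying on the bench; leave it.
- hammer_grip (a point): Grip of a loose hammer lying on the bench; leave it.

How it is judged:
By the outcome, as a careful person would: the job done as asked, in the order asked, and still so for the second after the job is handed in, with the robot touching nothing.
It also fails if it takes over 64 s, if anything falls off the work surface, if the arm or the gripper's body presses on something with over 40 N, if the wrist force passes 120 N, or if a joint passes its speed limit or range.

### The arm

A 6-joint arm with a two-finger parallel gripper is mounted at the origin on the work surface. World frame = base frame: x ahead of the robot, y to its left, z up, the work surface at z = 0. Lengths are in mm, angles in rad, forces in N, time in s.
With the tool pointing down it reaches from about 400 to 925 mm from the base axis. Payload 12.5 kg.
Tool frame: the origin (TCP) lies at the very end of the fingers, on their centre line; the grasp point (between the pads) lies grip_depth behind it (grip_depth is the distance from the TCP to the grasp point, in mm); z points along the fingers, y is the line along which they close (so a half turn about z gives the same grasp; the last joint's range is limited). The gripper opens to 95 mm and grips with 3 to 60 N. Pads are 20 mm wide; open, the fingers measure 119 mm over their backs; the gripper's body (75 mm by 180 mm) begins 59 mm behind the grasp point.
Start: joints at [1.027, 0.491, 1.559, -0, 1.092, -0.106], TCP at [264.954, 566.08, 214.661] pointing down, gripper open.
Joint ranges: [-3.1, 3.1], [-0.84, 2.19], [0.05, 2.79], [-1.13, 4.28], [0.06, 2.93], [-2.69, 2.69]. Speed limits (rad/s): [2.22, 2.22, 2.79, 3.14, 3.14, 3.14].

### API

Orientations are given as [roll, pitch, yaw] about the fixed x, y, z axes, in that order (R = Rz(yaw) Ry(pitch) Rx(roll)).
In Python, from cell import state, read_camera, job_done, grip_depth gives the robot as it stands.
- The arm moves only by the tool drive_tool, never from a script. Its argument "targets" is a list of rows, each an object with "jaw": the opening, from 0 (shut) to 1 (fully open); "travel": the shift along the tool's x, y, z in m, a list of three; "twist": the turn about the tool's z in rad. In form: [{"jaw": jaw, "travel": [tx, ty, tz], "twist": twist}, ...]. A call has 1 to 8 rows; each row is the pose to reach, as a shift and turn from the pose commanded when the call began, along the tool's axes at that moment; what a row does not reach only later rows make up. A row lasts 1/12 s, in which the tool goes at most 41.7 mm and 7.16 degrees, less where a joint would pass 70% of its speed; a pose out of reach is approached as far as the arm can. A call with a gripper value outside its range is refused whole. The fingers move at their own pace and stop on an object; the grip force is fixed at half the most. Time passes only in rows, so rows that repeat a pose let the fingers close. It gives the time, the measured TCP pose, the force, the opening and the grip force at its end, in the units of the state.
- state(): the state, without advancing time (a new reading comes with each control period).
- read_camera(name): name is "scene" or "top" or "wrist"; returns a dict with "frame" (480x640x3 uint8, red, green, blue), "fx", "fy", "cx", "cy" (pixels), "R" (3x3) and "t" (3): a world point X has camera coordinates R X + t. Camera axes: x right, y down, z forward; pixel columns grow to the right and rows downward; lengths in mm; the calibration is good to about 2 mm. A picture is of the moment at which its call begins. There is no depth.
- job_done(): hands the job in; it is judged then, once.
The state is a dict: "t": time; "joints": joint angles; "qvel": joint speeds; "tau": joint torques, N m; "eef_pos": TCP position; "tcp_rot": TCP orientation; "ft_force": force on the tool from outside, world axes, zero at the start; "moment": the same for the moment, N m; "opening": opening from 0.0 (shut) to 1.0 (fully open); "grip_force": force on a finger pad.
Only numpy, scipy, OpenCV 4.12 (cv2) and the standard library are available. Lean on these libraries where they do the work, as an engineer would, in place of code of your own. Each camera call takes 0.05 s, during which the arm holds its last target. There are 200 camera calls.

## Working session

There is one attempt and no reset: what is moved stays moved. The work goes in short steps, Python scripts to look and compute and a tool call to move; the robot and the scene stay as the last step left them, time stands still between calls to the robot, and variables do not carry over. Pictures are saved under pics/ and viewed, at most 10 in all, crops included, and the job is handed in when it is done.

Besides the shell and the picture viewer there is one more tool, called as name(argument=value, ...) on one line, values as JSON. drive_tool: Moves the arm, as the interface text tells. Its arguments: {"type":"object","properties":{"targets":{"type":"array"}},"required":["targets"]}

```bash
mkdir -p pics; ls
cat > h.py <<'E'
import cv2,numpy as np
from cell import state,read_camera,job_done,grip_depth
def snap(n,f):
    c=read_camera(n); cv2.imwrite('pics/'+f,cv2.cvtColor(c['frame'],cv2.COLOR_RGB2BGR)); return c
def P(c): 
    return np.array([[c['fx'],0,c['cx']],[0,c['fy'],c['cy']],[0,0,1]])@np.c_[c['R'],np.array(c['t'])]
def proj(c,X):
    h=P(c)@np.append(X,1); return h[:2]/h[2]
def tri(c1,p1,c2,p2):
    h=cv2.triangulatePoints(P(c1),P(c2),np.float64(p1),np.float64(p2))[:,0]; return h[:3]/h[3]
def ray(c,p,z):
    R=np.array(c['R']);C=-R.T@np.array(c['t']); d=R.T@np.array([(p[0]-c['cx'])/c['fx'],(p[1]-c['cy'])/c['fy'],1]); return C+d*(z-C[2])/d[2]
E
python3 - <<'E'
from h import *
import pickle
s=state(); print(s['t'],s['eef_pos'],s['tcp_rot'],grip_depth)
d={n:snap(n,n+'1.png') for n in('scene','top','wrist')}
pickle.dump(d,open('c1.pkl','wb'))
for n in d: print(n,-np.array(d[n]['R']).T@np.array(d[n]['t']))
E
```

```text
pics
0.0 [264.81870967 565.83963302 214.03883421] [-3.14044737e+00 -8.16706374e-05  2.70380443e+00] 18.8
scene [1227.7109944  -515.74764273 1450.84247049]
top [ 332.585339    -34.26126283 1440.85688958]
wrist [191.42905308 600.52266658 384.2057773 ]
```

View pics/scene1.png

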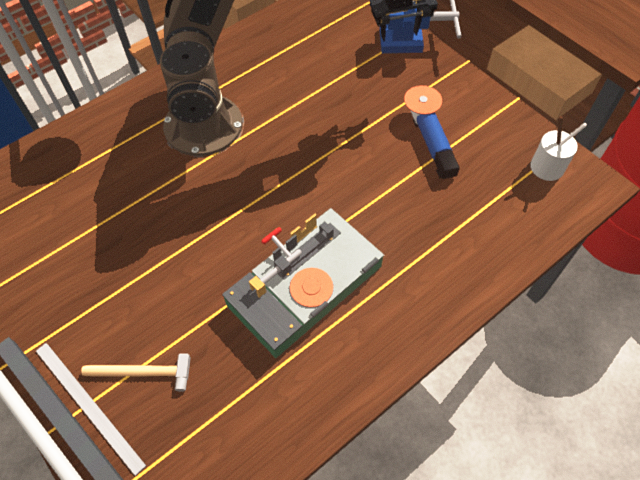

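View pics/top1.png

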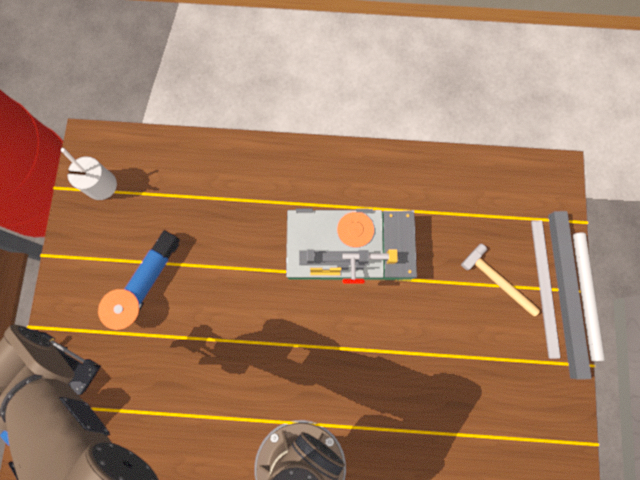

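The scene view shows the chest with the red bar near (271,236) and the keeper near (258,286). The top view shows the bar near (353,281) and the keeper near (393,257). I'll enlarge both.

Run:
```python
from h import *
import pickle
d=pickle.load(open('c1.pkl','rb'))
def crop(n,x,y,w,h,k): return cv2.resize(d[n]['frame'][y:y+h,x:x+w,::-1],None,fx=k,fy=k,interpolation=cv2.INTER_CUBIC)
a=crop('scene',215,200,175,155,4.5); a=a[:600,:787]
cv2.imwrite('pics/sc.png',a)
cv2.imwrite('pics/tc.png',crop('top',280,200,145,95,5))
def red(n,x,y,w,h):
    f=d[n]['frame'][y:y+h,x:x+w].astype(int); m=(f[...,0]>120)&(f[...,1]<60)&(f[...,2]<60)
    yy,xx=np.nonzero(m); return np.array([xx.mean()+x,yy.mean()+y]),len(xx),(xx.min()+x,xx.max()+x,yy.min()+y,yy.max()+y)
r1=red('scene',240,215,60,40); r2=red('top',330,265,50,30); print(r1,r2)
X=tri(d['scene'],r1[0],d['top'],r2[0]); print(X,proj(d['top'],X),proj(d['scene'],X))
```

```text
(array([270.61363636, 237.25      ]), 44, (np.int64(262), np.int64(280), np.int64(230), np.int64(243))) (array([353.13157895, 280.61842105]), 76, (np.int64(343), np.int64(363), np.int64(279), np.int64(282)))
[ 528.1833463  -117.49399528  116.9606431 ] [352.66320649 280.32451138] [270.24648967 237.31562641]
```

View pics/sc.png

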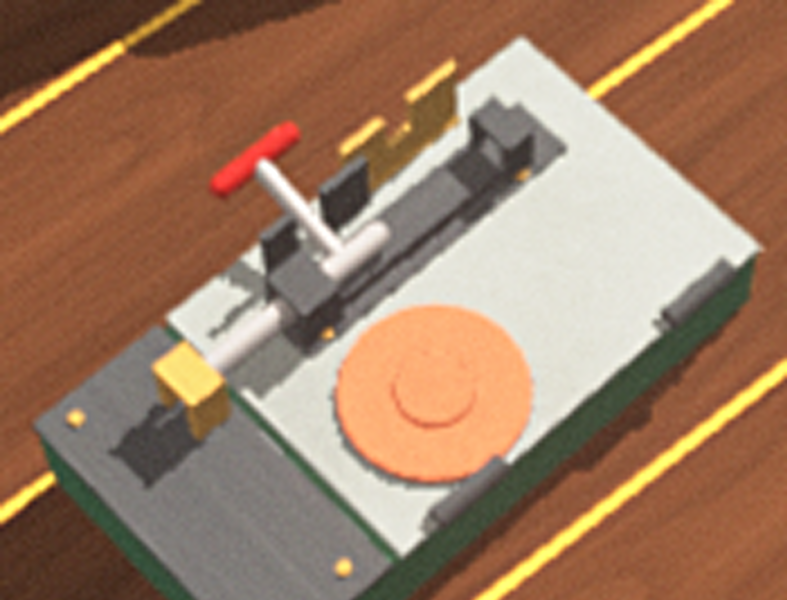

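View pics/tc.png

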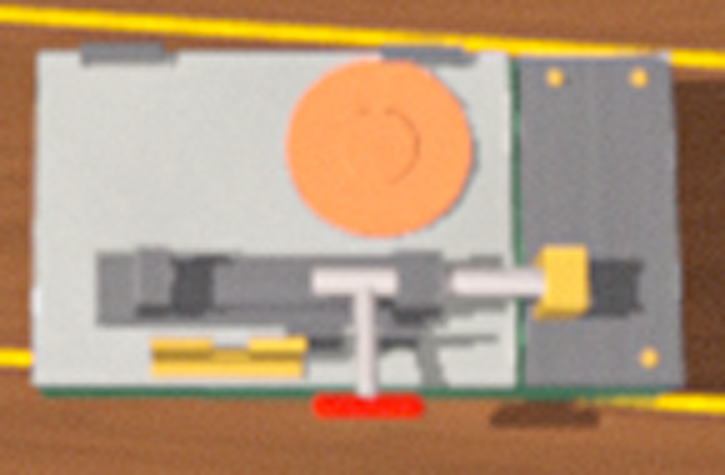

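Run:
```python
from h import *
import pickle
d=pickle.load(open('c1.pkl','rb'));S,T=d['scene'],d['top']
sc=lambda x,y:(x/4.5+215-.4,y/4.5+200-.4); tc=lambda x,y:(x/5+280-.4,y/5+200-.4)
for n,a in dict(bl=(37,52),br=(668,55),fr=(684,386),fl=(33,386)).items(): print(n,ray(T,tc(*a),73))
print('bar ends',[ray(T,tc(*a),121) for a in((315,406),(424,406))],'neck',ray(T,tc(366,380),118))
print('rod',ray(T,tc(366,281),103),'keeper',ray(T,tc(563,245),118))
print('catch ends z132',[ray(T,tc(*a),132) for a in((305,340),(250,340),(215,340),(151,340))])
print('scene catch z132',[ray(S,sc(*a),132) for a in((340,152),(380,121),(408,99),(455,62))])
print('tri catch',tri(S,sc(340,155),T,tc(305,341)),tri(S,sc(455,65),T,tc(151,341)))
print('tri bar ends',tri(S,sc(218,187),T,tc(424,406)),tri(S,sc(293,130),T,tc(315,406)))
print('scene bar',[ray(S,sc(*a),121) for a in((215,189),(296,128))])
```

```text
bl [734.47014978  88.08578817  73.        ]
br [ 758.23636143 -291.03796627   73.        ]
fr [ 557.53181073 -305.67958121   73.        ]
fl [532.04346979  74.01861171  73.        ]
bar ends [array([524.34240371, -89.04456947, 121.        ]), array([ 528.4513718, -150.2834484,  121.       ])] neck [ 541.5061174  -117.10784902  118.        ]
rod [ 601.50024312 -115.02248803  103.        ] keeper [ 627.03143127 -225.55799422  118.        ]
catch ends z132 [array([559.65866693, -80.86294119, 132.        ]), array([557.58818494, -50.05150919, 132.        ]), array([556.27078493, -30.44690473, 132.        ]), array([553.8621858 ,   5.39614468, 132.        ])]
scene catch z132 [array([559.28417543, -75.70866507, 132.        ]), array([557.6009514 , -45.33007082, 132.        ]), array([556.25047653, -23.69611734, 132.        ]), array([553.91643115,  13.11401051, 132.        ])]
tri catch [560.32937122 -78.54852777 132.43037225] [555.15022853   8.9273906  133.38538655]
tri bar ends [ 530.01508486 -144.88517773  128.60187683] [525.3932968  -86.31055898 123.83629816]
scene bar [array([ 527.60593185, -141.90636851,  121.        ]), array([524.77324157, -81.59592609, 121.        ])]
```

```bash
cat >> h.py <<'E'
from scipy.spatial.transform import Rotation as Ro
def go(target,yaw=None,s=None):
    s=s or state(); R=Ro.from_euler('xyz',s['tcp_rot']).as_matrix()
    tr=R.T@(np.array(target)-s['eef_pos'])/1000
    dy=0 if yaw is None else -((yaw-s['tcp_rot'][2]+np.pi)%(2*np.pi)-np.pi)
    print('t',round(s['t'],2),'pos',np.round(s['eef_pos'],1),'yaw',round(s['tcp_rot'][2],4),'F',np.round(s['ft_force'],1),'open',s['opening'],'| travel',np.round(tr,4),'twist',round(dy,3))
E
python3 -c "
from h import *
go([528.4,-138,214],1.636)"
```

```text
t 0.15 pos [264.9 565.9 214.2] yaw 2.7038 F [-0.1  0.1 -0.4] open 1.0016136817794385 | travel [-0.5371 -0.5258  0.0006] twist 1.068
```

drive_tool(targets=[{"jaw": 0.35,"travel": [-0.537,-0.526,0],"twist": 1.068},{"jaw": 0.35,"travel": [-0.537,-0.526,0],"twist": 1.068},{"jaw": 0.35,"travel": [-0.537,-0.526,0],"twist": 1.068},{"jaw": 0.35,"travel": [-0.537,-0.526,0],"twist": 1.068},{"jaw": 0.35,"travel": [-0.537,-0.526,0],"twist": 1.068},{"jaw": 0.35,"travel": [-0.537,-0.526,0],"twist": 1.068},{"jaw": 0.35,"travel": [-0.537,-0.526,0],"twist": 1.068},{"jaw": 0.35,"travel": [-0.537,-0.526,0],"twist": 1.068}])

```text
t: 0.82
eef_pos: [381.9, 252.0, 214.7]
tcp_rot: [3.141, -0.0, 1.698]
ft_force: [1.0, 1.1, 0.6]
opening: 0.495
grip_force: 0.0
```

```bash
python3 -c "
from h import *
go([528.4,-138,214],1.636)"
```

```text
t 0.82 pos [381.9 252.  214.7] yaw 1.698 F [1.  1.1 0.6] open 0.49535601913698724 | travel [-0.4054  0.0959  0.0006] twist 0.062
```

drive_tool(targets=[{"jaw": 0.35,"travel": [-0.405,0.096,0],"twist": 0.064},{"jaw": 0.35,"travel": [-0.405,0.096,0],"twist": 0.064},{"jaw": 0.35,"travel": [-0.405,0.096,0],"twist": 0.064},{"jaw": 0.35,"travel": [-0.405,0.096,0],"twist": 0.064},{"jaw": 0.35,"travel": [-0.405,0.096,0],"twist": 0.064},{"jaw": 0.35,"travel": [-0.405,0.096,0],"twist": 0.064},{"jaw": 0.35,"travel": [-0.405,0.096,0],"twist": 0.064},{"jaw": 0.35,"travel": [-0.405,0.096,0],"twist": 0.064}])

```text
t: 1.48
eef_pos: [501.2, -59.6, 214.6]
tcp_rot: [3.142, -0.0, 1.64]
ft_force: [0.7, 0.4, 0.7]
opening: 0.348
grip_force: 0.0
```

drive_tool(targets=[{"jaw": 0.35,"travel": [-0.082,0.018,0],"twist": 0},{"jaw": 0.35,"travel": [-0.082,0.018,0],"twist": 0},{"jaw": 0.35,"travel": [-0.082,0.018,0],"twist": 0},{"jaw": 0.35,"travel": [-0.082,0.018,0],"twist": 0},{"jaw": 0.35,"travel": [-0.082,0.018,0],"twist": 0}])

```text
t: 1.9
eef_pos: [524.1, -137.7, 214.3]
tcp_rot: [-3.141, -0.001, 1.639]
ft_force: [-0.8, 0.0, 0.2]
opening: 0.347
grip_force: 0.0
```

Run:
```python
from h import *
import pickle
c=snap('wrist','w2.png'); pickle.dump(c,open('w2.pkl','wb'))
go([528.4,-138,214],1.636); print(-np.array(c['R']).T@np.array(c['t']))
```

```text
t 1.95 pos [ 524.1 -137.1  214.5] yaw 1.6403 F [-0.4  0.7  0.2] open 0.35059698554677865 | travel [-0.0012  0.0042  0.0005] twist 0.004
[518.1787877  -57.08964917 384.37383524]
```

View pics/w2.png

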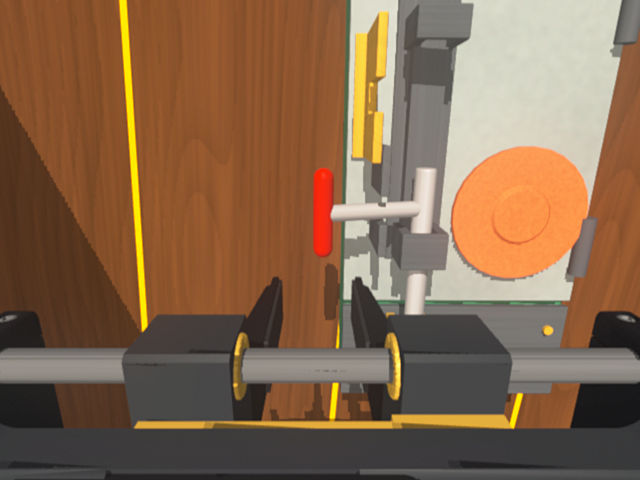

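The wrist view shows the bar centred at about (323,212) with ends at rows 168 and 256, the neck at about (335,212), and the catch at x 355–388 with its notch near row 97. I'll enlarge the catch.

Run:
```python
from h import *
import pickle
c=pickle.load(open('w2.pkl','rb')); d=pickle.load(open('c1.pkl','rb'))
cv2.imwrite('pics/w2c.png',cv2.resize(c['frame'][0:270,300:460,::-1][:, :],None,fx=2.2,fy=2.2,interpolation=cv2.INTER_CUBIC)[:594])
b=(322.8,212)
print('bar ray121',ray(c,b,121),[ray(c,p,121) for p in((323,168),(323,256))])
print('bar tri w-top',tri(c,b,d['top'],(353.13,280.6)),'w-scene',tri(c,b,d['scene'],(270.6,237.2)))
print('neck',ray(c,(345,211.5),118),'tip mid',ray(c,(320,285),214))
```

```text
bar ray121 [ 526.58921891 -114.09715016  121.        ] [array([524.46668364, -83.60409438, 121.        ]), array([ 529.14820533, -146.67026173,  121.        ])]
bar tri w-top [ 528.55418397 -119.01697582  103.3949526 ] w-scene [ 526.82975784 -115.64271779  113.80376729]
neck [ 542.40296261 -113.29229486  118.        ] tip mid [ 524.92534198 -129.84252578  214.        ]
```

View pics/w2c.png

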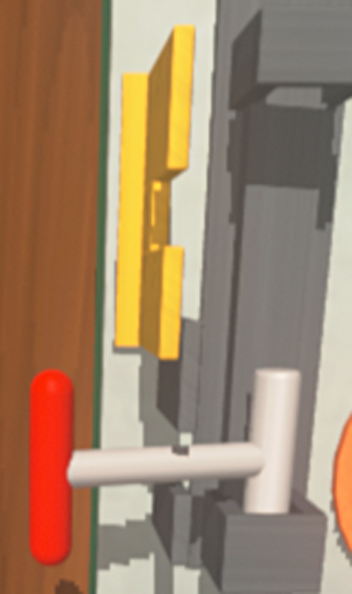

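Run:
```python
from h import *
import pickle
c=pickle.load(open('w2.pkl','rb'))
q=lambda x,y:(x/2.2+300-.3,y/2.2-.3)
u=np.array([-.065,.998,0])
for a in((170,358),(172,247),(178,173),(184,28)):
    X=ray(c,q(*a),132); print(X,X@u)
for a in((70,470,121.),(200,460,108),(255,462,103)): 
    X=ray(c,q(*a[:2]),a[2]); print('neck',X,X@u)
go([526.8+21*.065,-115.5-21,190],1.634)
```

```text
[558.90847997 -76.50460967 132.        ] -112.68065165104845
[555.9334808  -45.53912909 132.        ] -81.58372708019986
[555.35968413 -25.99842098 132.        ] -62.044803608229465
[552.78071      9.67926104 132.        ] -26.270843635017936
neck [ 532.78215481 -114.63005985  121.        ] -149.0316397877314
neck [ 576.62164689 -111.05145334  108.        ] -148.30975748553155
neck [ 596.46894715 -111.42004256  103.        ] -149.9676840395894
t 1.95 pos [ 524.1 -137.1  214.5] yaw 1.6403 F [-0.4  0.7  0.2] open 0.35059698554677865 | travel [0.0003 0.0041 0.0245] twist 0.006
```

drive_tool(targets=[{"jaw": 0.36,"travel": [0,0.004,0.03],"twist": 0.005},{"jaw": 0.36,"travel": [0,0.004,0.06],"twist": 0.005},{"jaw": 0.36,"travel": [0,0.004,0.075],"twist": 0.005},{"jaw": 0.36,"travel": [0,0.004,0.085],"twist": 0.005},{"jaw": 0.36,"travel": [0,0.004,0.095],"twist": 0.005},{"jaw": 0.36,"travel": [0,0.004,0.105],"twist": 0.005},{"jaw": 0.36,"travel": [0,0.004,0.11],"twist": 0.005},{"jaw": 0.36,"travel": [0,0.004,0.11],"twist": 0.005}])

```text
t: 2.62
eef_pos: [528.4, -137.4, 104.0]
tcp_rot: [-3.141, -0.0, 1.635]
ft_force: [-0.2, 0.1, -0.2]
opening: 0.362
grip_force: 0.0
```

Run:
```python
from h import *
import pickle
c=snap('wrist','w3.png'); go([528,-136.5,103])
```

```text
t 2.67 pos [ 528.6 -137.6  104.7] yaw 1.635 F [-0.1  0.6 -0.7] open 0.3621991829777241 | travel [ 0.0011 -0.0006  0.0017] twist 0
```

View pics/w3.png

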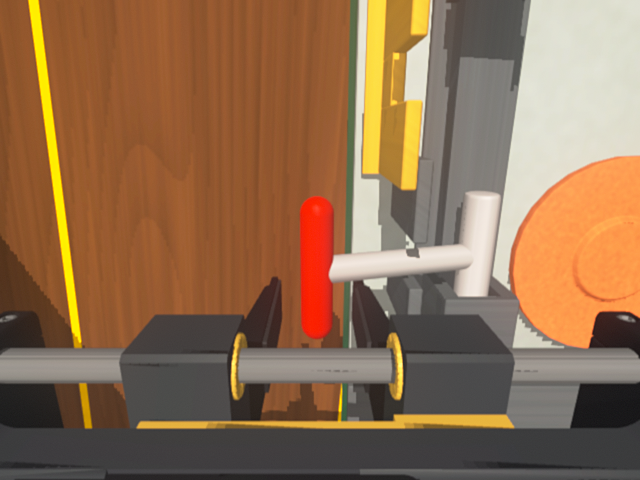

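The bar (x≈317, rows 197–338) lies between the fingers (midline x≈319), and the neck at row 265 is clear of the rear finger. Closing now.

drive_tool(targets=[{"jaw": 0.0,"travel": [0,0,0],"twist": 0},{"jaw": 0.0,"travel": [0,0,0],"twist": 0},{"jaw": 0.0,"travel": [0,0,0],"twist": 0},{"jaw": 0.0,"travel": [0,0,0],"twist": 0},{"jaw": 0.0,"travel": [0,0,0],"twist": 0},{"jaw": 0.0,"travel": [0,0,0],"twist": 0}])

```text
t: 3.17
eef_pos: [528.4, -137.8, 104.9]
tcp_rot: [-3.142, 0.0, 1.635]
ft_force: [-3.4, -1.0, 3.6]
opening: 0.138
grip_force: 30.0
```

drive_tool(targets=[{"jaw": 0.0,"travel": [0,0.0012,-0.0045],"twist": 0},{"jaw": 0.0,"travel": [0,0.003,-0.009],"twist": 0},{"jaw": 0.0,"travel": [0,0.0048,-0.0131],"twist": 0},{"jaw": 0.0,"travel": [0,0.0069,-0.0173],"twist": 0},{"jaw": 0.0,"travel": [0,0.0093,-0.0214],"twist": 0},{"jaw": 0.0,"travel": [0,0.0119,-0.0253],"twist": 0},{"jaw": 0.0,"travel": [0,0.0148,-0.029],"twist": 0},{"jaw": 0.0,"travel": [0,0.0178,-0.0325],"twist": 0}])

```text
t: 3.83
eef_pos: [544.0, -136.3, 137.5]
tcp_rot: [-3.136, -0.001, 1.635]
ft_force: [-16.8, -3.4, 8.2]
opening: 0.138
grip_force: 30.0
```

```bash
python3 -c "
from h import *
go([528,-136.5,103])"
```

```text
t 3.83 pos [ 544.  -136.3  137.5] yaw 1.6354 F [-16.8  -3.4   8.2] open 0.13838951174186967 | travel [ 0.0008 -0.0158  0.0346] twist 0
```

drive_tool(targets=[{"jaw": 0.0,"travel": [0,-0.001,-0.0015],"twist": 0},{"jaw": 0.0,"travel": [0,0.0005,-0.004],"twist": 0},{"jaw": 0.0,"travel": [0,0.002,-0.006],"twist": 0},{"jaw": 0.0,"travel": [0,0.0035,-0.0075],"twist": 0},{"jaw": 0.0,"travel": [0,0.005,-0.0095],"twist": 0},{"jaw": 0.0,"travel": [0,0.005,-0.0095],"twist": 0}])

```text
t: 4.33
eef_pos: [551.8, -136.1, 146.9]
tcp_rot: [3.141, -0.0, 1.635]
ft_force: [-1.8, 1.8, -2.2]
opening: 0.137
grip_force: 30.0
```

drive_tool(targets=[{"jaw": 0.0,"travel": [0.008,0,0],"twist": 0},{"jaw": 0.0,"travel": [0.017,0,0],"twist": 0},{"jaw": 0.0,"travel": [0.026,0,0],"twist": 0},{"jaw": 0.0,"travel": [0.035,0,0],"twist": 0},{"jaw": 0.0,"travel": [0.045,0,0],"twist": 0},{"jaw": 0.0,"travel": [0.055,0,0],"twist": 0},{"jaw": 0.0,"travel": [0.064,0,0],"twist": 0},{"jaw": 0.0,"travel": [0.07,0,0],"twist": 0}])

```text
t: 5.0
eef_pos: [546.8, -65.0, 146.6]
tcp_rot: [3.141, -0.0, 1.635]
ft_force: [1.6, -2.1, -4.5]
opening: 0.136
grip_force: 30.0
```

drive_tool(targets=[{"jaw": 0.0,"travel": [0.004,0,0],"twist": 0},{"jaw": 0.0,"travel": [0.007,0,0],"twist": 0},{"jaw": 0.0,"travel": [0.007,0,0],"twist": 0},{"jaw": 0.0,"travel": [0.007,0,0],"twist": 0}])

```text
t: 5.33
eef_pos: [546.4, -59.1, 146.6]
tcp_rot: [-3.142, -0.001, 1.635]
ft_force: [0.5, 2.2, -4.9]
opening: 0.138
grip_force: 30.0
```

Run:
```python
from h import *
import pickle
d={n:snap(n,n+'4.png') for n in('scene','top','wrist')}; go([528,-136.5,103])
pickle.dump(d,open('c4.pkl','wb'))
a=cv2.resize(d['scene']['frame'][205:285,255:345,::-1],None,fx=5,fy=5,interpolation=cv2.INTER_CUBIC)
b=cv2.resize(d['wrist']['frame'][90:410,300:560,::-1],None,fx=1.25,fy=1.25,interpolation=cv2.INTER_CUBIC)
cv2.imwrite('pics/c4.png',np.hstack([a[:400],b[:400]])[:, :800])
```

```text
t 5.48 pos [546.4 -59.4 146.5] yaw 1.6345 F [ 0.8  2.3 -5.7] open 0.1350947468845766 | travel [-0.0758 -0.0232  0.0435] twist 0
```

View pics/c4.png

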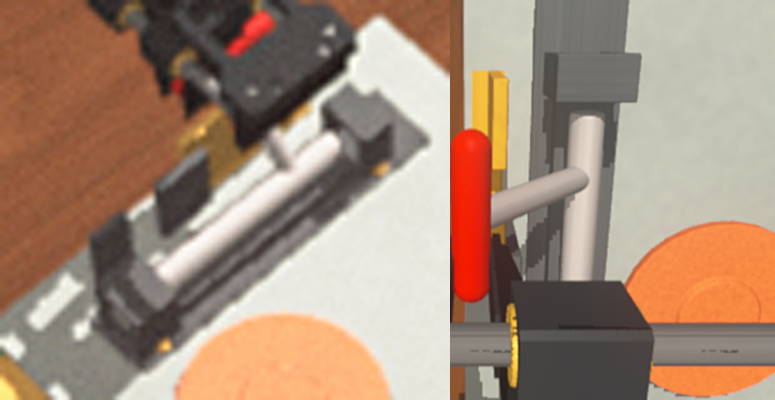

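Run:
```python
from h import *
import pickle
c=pickle.load(open('c4.pkl','rb'))['wrist']; u=np.array([-.065,.998,0])
for n,p,z in(('neckroot',(407,237),106),('neckmid',(372,249),132),('neckbar',(334,261),155),('n+',(344,224),132),('n-',(339,281),132)): X=ray(c,p,z);print(n,X,X@u)
for n,(a,b) in dict(bar=((316,194),(316,331))).items(): print([ray(c,q,161)@u for q in(a,b)])
```

```text
neckroot [596.57409169 -35.86766786 106.        ] -74.57324848552592
neckmid [572.7871144  -36.25120299 132.        ] -73.40986301846003
neckbar [552.38463771 -35.80421964 155.        ] -71.63761265544741
n+ [557.50081868 -24.14406754 132.        ] -60.333332613987295
n- [557.50026345 -54.75783977 132.        ] -90.88584121804382
[np.float64(-40.36107003836175), np.float64(-103.39129406031086)]
```

drive_tool(targets=[{"jaw": 0.0,"travel": [0.0015,-0.001,0.001],"twist": 0},{"jaw": 0.0,"travel": [0.0015,-0.004,0.003],"twist": 0},{"jaw": 0.0,"travel": [0.0015,-0.006,0.006],"twist": 0},{"jaw": 0.0,"travel": [0.0015,-0.008,0.009],"twist": 0},{"jaw": 0.0,"travel": [0.0015,-0.01,0.0115],"twist": 0},{"jaw": 0.0,"travel": [0.0015,-0.012,0.014],"twist": 0},{"jaw": 0.0,"travel": [0.0015,-0.012,0.014],"twist": 0}])

```text
t: 6.07
eef_pos: [534.2, -58.9, 132.4]
tcp_rot: [3.141, 0.0, 1.635]
ft_force: [2.2, -2.5, 0.5]
opening: 0.14
grip_force: 30.0
```

drive_tool(targets=[{"jaw": 0.0,"travel": [0,-0.0025,0.004],"twist": 0},{"jaw": 0.0,"travel": [0,-0.0045,0.008],"twist": 0},{"jaw": 0.0,"travel": [0,-0.006,0.012],"twist": 0},{"jaw": 0.0,"travel": [0,-0.0075,0.016],"twist": 0},{"jaw": 0.0,"travel": [0,-0.0085,0.019],"twist": 0},{"jaw": 0.0,"travel": [0,-0.0095,0.022],"twist": 0},{"jaw": 0.0,"travel": [0,-0.0105,0.025],"twist": 0},{"jaw": 0.0,"travel": [0,-0.0105,0.025],"twist": 0}])

```text
t: 6.73
eef_pos: [523.5, -59.3, 107.0]
tcp_rot: [-3.141, -0.0, 1.635]
ft_force: [-0.5, -1.0, 0.7]
opening: 0.139
grip_force: 30.0
```

drive_tool(targets=[{"jaw": 0.0,"travel": [0,-0.0005,0.0015],"twist": 0},{"jaw": 0.0,"travel": [0,-0.0005,0.002],"twist": 0},{"jaw": 0.0,"travel": [0,-0.0005,0.002],"twist": 0},{"jaw": 0.3,"travel": [0,-0.0005,0.002],"twist": 0},{"jaw": 0.3,"travel": [0,-0.0005,0.002],"twist": 0},{"jaw": 0.3,"travel": [0,-0.0005,0.002],"twist": 0},{"jaw": 0.3,"travel": [0,-0.0005,0.002],"twist": 0},{"jaw": 0.3,"travel": [0,-0.0005,0.002],"twist": 0}])

```text
t: 7.4
eef_pos: [523.2, -59.3, 105.5]
tcp_rot: [-3.141, -0.0, 1.635]
ft_force: [0.3, -0.1, 0.1]
opening: 0.296
grip_force: 0.0
```

drive_tool(targets=[{"jaw": 0.3,"travel": [0,0,-0.01],"twist": 0},{"jaw": 0.3,"travel": [0,0,-0.03],"twist": 0},{"jaw": 0.3,"travel": [0,0,-0.06],"twist": 0},{"jaw": 0.3,"travel": [0,0,-0.09],"twist": 0},{"jaw": 0.3,"travel": [0,0,-0.11],"twist": 0},{"jaw": 0.3,"travel": [-0.03,-0.03,-0.11],"twist": 0},{"jaw": 0.3,"travel": [-0.05,-0.05,-0.11],"twist": 0},{"jaw": 0.3,"travel": [-0.05,-0.05,-0.11],"twist": 0}])

```text
t: 8.07
eef_pos: [474.2, -114.4, 216.7]
tcp_rot: [-3.142, 0.001, 1.633]
ft_force: [-0.8, 0.2, 0.4]
opening: 0.3
grip_force: 0.0
```

Run:
```python
from h import *
d={n:snap(n,n+'5.png') for n in('scene','wrist')}; go([528,-136.5,103])
a=cv2.resize(d['scene']['frame'][195:295,245:345,::-1],None,fx=4,fy=4,interpolation=cv2.INTER_CUBIC)
b=cv2.resize(d['wrist']['frame'][:400,250:640,::-1],None,fx=1,fy=1)
cv2.imwrite('pics/c5.png',np.hstack([a,b]))
```

```text
t 8.17 pos [ 476.4 -113.   216.5] yaw 1.6329 F [ 0.1 -0.7 -0.1] open 0.2982315638214981 | travel [-0.0266  0.0499  0.1136] twist 0
```

View pics/c5.png

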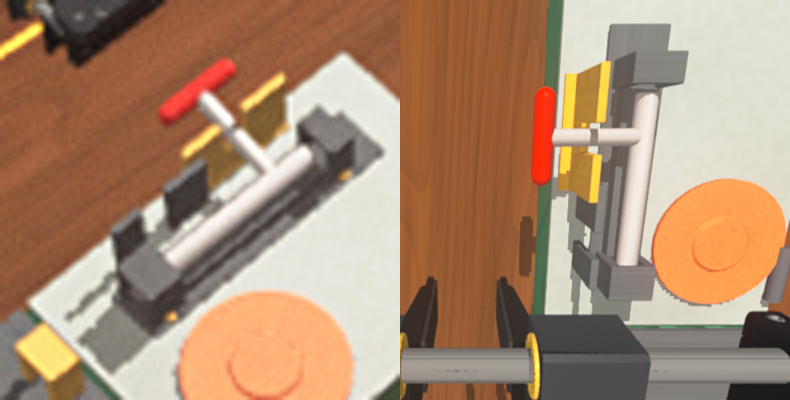

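The rod is drawn out of the keeper and the neck sits in the catch notch (wrist composite, about (580,137)). I'll check the bar's height before handing in.

Run:
```python
from h import *
w=read_camera('wrist');s=read_camera('scene')
def red(f):
    f=f.astype(int); m=((f[...,0]>120)&(f[...,1]<60)&(f[...,2]<60)).astype(np.uint8)
    n,l,st,ce=cv2.connectedComponentsWithStats(m); return [(tuple(st[i]),ce[i]) for i in range(1,n) if st[i][4]>25]
print(red(w['frame'])); r=[c for t,c in red(s['frame']) if 280<c[0]<310 and 200<c[1]<235]; rw=max(red(w['frame']),key=lambda a:a[0][4])[1]
print(r,rw); print(tri(w,rw,s,r[0]),ray(w,rw,121),ray(s,r[0],121),ray(w,rw,160),ray(s,r[0],160))
```

```text
[((np.int32(380), np.int32(89), np.int32(24), np.int32(97), np.int32(1839)), array([391.09407287, 136.9978249 ]))]
[] [391.09407287 136.9978249 ]Traceback (most recent call last):
  File "<stdin>", line 7, in <module>
IndexError: list index out of range
```

Run:
```python
from h import *
w=read_camera('wrist');s=read_camera('scene')
rw=(391.1,137.0); rs=(244.5+197/4,194.5+91/4)
print(tri(w,rw,s,rs))
for z in(121,145,160): print(z,ray(w,rw,z),ray(s,rs,z))
```

```text
[521.67972638 -34.9538027  122.56940295]
121 [521.9622439 -35.0079959 121.       ] [520.85260673 -34.37022465 121.        ]
145 [517.36962592 -34.69405292 145.        ] [533.60945702 -43.05776343 145.        ]
160 [514.49923968 -34.49783856 160.        ] [541.58248845 -48.48747517 160.        ]
```

The bar is at z≈122, which matches fully down (121). Handing in.

```bash
python3 -c "
from cell import job_done
print(job_done())"
```

```text
the job is handed in; nothing more can be done
None
```

The bolt is drawn about 79 mm out of the keeper, the handle lies fully down in the parking notch (bar measured at 122 mm, 121 mm expected), and the job was handed in about 8.5 s into the 64 s limit, without touching the disc, grinder or hammer; no verdict was shown.

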